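# Fill the spool magazine to the gauge

### The job

Fill the spool magazine: push the spools one at a time along the arm of the bent rod and round its bend so that they slide down on to the post, and stop when the top of the stack is level with the red top of the height gauge standing beside the post. Leave the remaining spools hanging on the level part of the arm, and the gauges and everything else on the table where they are.

Things in the scene. Friction and masses are not known exactly. Their poses are not given: they have to be found in the camera images.
- rack: The spool magazine, bolted down: green foot plate (200 x 60 x 12 mm) and one bent steel rod, 8 mm thick. Origin on the table under the post; z up, x points the way the arm runs. The rod rises as a post at x = 0, bends over (radius 50 mm, from height 100 mm at x = 0 to height 150 mm at x = 50 mm) and runs on as a level arm at height 150 mm along x, ending in a black ball.
- post (a point): Foot of the upright post: on its axis, on the top face of the green plate (12 mm above the table), where the stack of spools stands. The gauge that counts stands about 55 mm from it, on the side away from the arm.
- bend (a point): Where the level arm ends and the bend begins: on the rod's axis, 50 mm from the post along the arm, 150 mm above the table.
- ball (a point): Centre of the fixed black ball (22 mm diameter) at the arm's end, 252 mm from the post, which keeps the spools on the rod.
- spool1_center (a point): Centre of the spool with blue thread: white flanges 50 mm in diameter, 18 mm thick, 30 to 55 g, bore 15 mm; z is the bore's axis. Starts hanging on the level arm, number 1 of 4 from the bend, with gaps of 28 to 40 mm between spools. It stays put on the level arm; pushed singly, at or above the rod, it tips over the bend and slides down to lie flat. Spools pushed while pressed together stay square and jam at the bend.
- spool2_center (a point): Centre of the spool with black thread: white flanges 50 mm in diameter, 18 mm thick, 30 to 55 g, bore 15 mm; z is the bore's axis. Starts hanging on the level arm, number 2 of 4 from the bend, with gaps of 28 to 40 mm between spools. It stays put on the level arm; pushed singly, at or above the rod, it tips over the bend and slides down to lie flat. Spools pushed while pressed together stay square and jam at the bend.
- spool3_center (a point): Centre of the spool with orange thread: white flanges 50 mm in diameter, 18 mm thick, 30 to 55 g, bore 15 mm; z is the bore's axis. Starts hanging on the level arm, number 3 of 4 from the bend, with gaps of 28 to 40 mm between spools. It stays put on the level arm; pushed singly, at or above the rod, it tips over the bend and slides down to lie flat. Spools pushed while pressed together stay square and jam at the bend.
- spool4_center (a point): Centre of the spool with green thread: white flanges 50 mm in diameter, 18 mm thick, 30 to 55 g, bore 15 mm; z is the bore's axis. Starts hanging on the level arm, number 4 of 4 from the bend, with gaps of 28 to 40 mm between spools. It stays put on the level arm; pushed singly, at or above the rod, it tips over the bend and slides down to lie flat. Spools pushed while pressed together stay square and jam at the bend.
- gauge2_top (a point): Centre of the red top face (disc, 22 mm diameter) of the 48 mm tall height gauge, a loose steel stand (foot 32 mm diameter, 0.35 kg): as high above the table as 2 spools stacked on the magazine's plate. The gauge within 75 mm of the magazine's post is the one that counts; the other is a spare, far off.
- gauge3_top (a point): Centre of the red top face (disc, 22 mm diameter) of the 66 mm tall height gauge, a loose steel stand (foot 32 mm diameter, 0.35 kg): as high above the table as 3 spools stacked on the magazine's plate. The gauge within 75 mm of the magazine's post is the one that counts; the other is a spare, far off.
- glue: Amber glue jar, 60 mm diameter, 110 mm tall, loose; origin under its centre. Bystander.
- tape: Yellow tape roll lying flat, 90 mm diameter, 25 mm high, loose; origin under its centre. Bystander.
- driver: Screwdriver lying on the table, loose; origin under its middle. Bystander.

How it is judged:
By the outcome, as a careful person would: the job done as asked, in the order asked, and still so for the second after the job is handed in, with the robot touching nothing.
It also fails if it takes over 64 s, if anything falls off the work surface, if the arm or the gripper's body presses on something with over 40 N, if the wrist force passes 120 N, or if a joint passes its speed limit or range.

### The arm

A 6-joint arm with a two-finger parallel gripper is mounted at the origin on the work surface. World frame = base frame: x ahead of the robot, y to its left, z up, the work surface at z = 0. Lengths are in mm, angles in rad, forces in N, time in s.
With the tool pointing down it reaches from about 425 to 950 mm from the base axis. Payload 14.7 kg.
Tool frame: the origin (TCP) lies on the mounting face of the last link; the fingertips stand 173 mm ahead of it and the grasp point (between the pads) lies 155 mm ahead of it; z points along the fingers, y is the line along which they close (so a half turn about z gives the same grasp; the last joint's range is limited). The gripper opens to 85 mm and grips with 20 to 120 N. Pads are 22 mm wide; open, the fingers measure 114 mm over their backs; the gripper's body (76 mm by 85 mm) begins 54 mm behind the grasp point. The pads swing forward as they close: fully open they stand 13 mm farther back than shut.
Start: joints at [1.233, 0.48, 1.596, -0, 1.065, -0.047], TCP at [186.343, 622.712, 404.697] pointing down, gripper open.
Joint ranges: [-2.75, 2.75], [-0.82, 2.05], [0.23, 2.67], [-1.56, 4.7], [0.09, 2.69], [-2.92, 2.92]. Speed limits (rad/s): [1.89, 1.89, 2.39, 3.01, 3.01, 3.01].

### API

Orientations are given as a unit quaternion [w, x, y, z].
In Python, from rig import observe, get_image, get_calibration, sign_off, recognise, trace, spot_point gives the robot as it stands.
- The arm moves only by the tool send_rows, never from a script. Its arguments are lists of equal length, an entry for each row: "dp": the shift along the tool's x, y, z in cm, a list of three; "twist": the turn about the tool's z in degrees; "claw": the closure, from 0 (fully open) to 1 (shut). A call has 1 to 5 rows; each row is the pose to reach, as a shift and turn from the pose commanded when the call began, along the tool's axes at that moment; what a row does not reach only later rows make up. A row lasts 1/12 s, in which the tool goes at most 41.7 mm and 7.16 degrees, less where a joint would pass 70% of its speed; a pose out of reach is approached as far as the arm can. A call with a gripper value outside its range is refused whole. The fingers move at their own pace and stop on an object; "grip_force" is the grip in N (left out, the last holds). Time passes only in rows, so rows that repeat a pose let the fingers close. It gives the time, the measured TCP pose, the force, the opening and the grip force at its end, in the units of the state.
- observe(): the state, without advancing time (a new reading comes with each control period).
- get_image(name): name is "scene" or "top" or "wrist"; returns (picture, depth): 480x640x3 uint8, blue, green, red; 480x640 float32, mm along the optical axis (not along the pixel's ray), 0 where there is no reading.
- get_calibration(name): a dict with "K" (3x3 intrinsics, pixels), "k1" (the pictures are not rectified: a ray, as slopes to the right and down, at radius r is drawn at 1 + k1 r^2 times it, then the intrinsics apply), "R" (3x3) and "t" (3): a world point X has camera coordinates R X + t. Camera axes: x right, y down, z forward; pixel columns grow to the right and rows downward; lengths in mm; the calibration is good to about 2 mm. A picture is of the moment at which its call begins: read the wrist's pose just before it. get_calibration takes no time and is no camera call; for the wrist camera it gives the pose at the moment of the call.
- sign_off(): hands the job in; it is judged then, once.
Trained networks look in the newest picture that a camera, given by its name, has taken for a name from the list of things; names that differ only in an ending like _2 or _b are one class to them, and where a whole thing is asked for, a point or a joint stands for the part that bears it (a point fixed in the world has none). Each returns a list of dicts, best first, with "conf" (0 to 1); they miss things now and then, are a little off and sometimes report something else, mostly with a low value. They report only what shows in the picture. A call takes as long as a camera call.
- recognise(camera, thing): "location" ([x, y, z] in mm, in world coordinates, good to about 4 mm: the middle of the surface that is visible of it).
- trace(camera, thing): "pixels" (480x640 bool, what is visible of it).
- spot_point(camera, thing): "location" ([x, y, z] in mm, in world coordinates, good to about 4 mm: a listed point, or the origin of a listed thing).
The state is a dict: "clock": time; "qpos": joint angles; "qd": joint speeds; "joint_efforts": joint torques, N m; "tool_pos": TCP position; "eef_rot": TCP orientation; "contact_force": force on the tool from outside, world axes, zero at the start; "moment": the same for the moment, N m; "gripper_width": opening from 0.0 (shut) to 1.0 (fully open); "grip_force": force on a finger pad.
Only numpy, scipy, OpenCV 4.12 (cv2) and the standard library are available. Lean on these libraries where they do the work, as an engineer would, in place of code of your own. Each camera call takes 0.05 s, during which the arm holds its last target. There are 200 camera calls.

## Working session

There is one attempt and no reset: what is moved stays moved. The work goes in short steps, Python scripts to look and compute and a tool call to move; the robot and the scene stay as the last step left them, time stands still between calls to the robot, and variables do not carry over. Pictures are saved under pics/ and viewed, at most 10 in all, crops included, and the job is handed in when it is done.

Besides the shell and the picture viewer there is one more tool, called after "Emit:" as name(argument=value, ...), one argument or row to a line, values as JSON. send_rows: Moves the arm, as the interface text tells. Its arguments: {"type":"object","properties":{"dp":{"type":"array"},"twist":{"type":"array"},"claw":{"type":"array"},"grip_force":{"type":"number"}},"required":["dp","twist","claw"]}

```bash
mkdir -p pics; python3 - <<'E'
from rig import *
import cv2,numpy as np
s=observe();print(s['clock'],s['tool_pos'],s['eef_rot'])
for c in ['scene','top']:
    im,d=get_image(c);cv2.imwrite(f'pics/{c}0.png',im)
    for n in ['post','bend','ball','spool1_center','spool2_center','spool3_center','spool4_center','gauge2_top','gauge3_top','glue']:
        r=spot_point(c,n);print(c,n,[(np.round(q['location']).tolist(),round(q['conf'],2)) for q in r[:2]])
print(observe()['clock'])
E
```

```text
0.0 [186.25803862 622.52235425 404.01635681] [-1.21429507e-04  1.44868832e-01  9.89450650e-01 -6.46814717e-04]
scene post [([529.0, -80.0, 9.0], 0.89)]
scene bend [([551.0, -27.0, 152.0], 0.63)]
scene ball [([630.0, 156.0, 149.0], 0.83)]
scene spool1_center [([560.0, -9.0, 145.0], 0.59)]
scene spool2_center [([576.0, 36.0, 144.0], 0.69), ([551.0, -28.0, 150.0], 0.45)]
scene spool3_center [([594.0, 81.0, 148.0], 0.77)]
scene spool4_center [([613.0, 132.0, 147.0], 0.89)]
scene gauge2_top [([451.0, 334.0, 48.0], 0.58)]
scene gauge3_top [([506.0, -123.0, 66.0], 0.74)]
scene glue [([678.0, 337.0, 1.0], 0.97), ([528.0, -80.0, 11.0], 0.72)]
top post [([527.0, -73.0, 10.0], 0.97)]
top bend [([551.0, -29.0, 153.0], 0.65)]
top ball [([624.0, 152.0, 146.0], 0.72)]
top spool1_center [([529.0, -71.0, 14.0], 0.6), ([559.0, -8.0, 150.0], 0.54)]
top spool2_center [([576.0, 37.0, 142.0], 0.58)]
top spool3_center [([596.0, 85.0, 145.0], 0.68), ([454.0, 332.0, 45.0], 0.59)]
top spool4_center [([623.0, 140.0, 148.0], 0.48)]
top gauge2_top [([454.0, 333.0, 44.0], 0.49)]
top gauge3_top [([505.0, -120.0, 67.0], 0.6)]
top glue [([681.0, 330.0, 2.0], 0.77), ([626.0, 151.0, 148.0], 0.43)]
1.1
```

View pics/scene0.png

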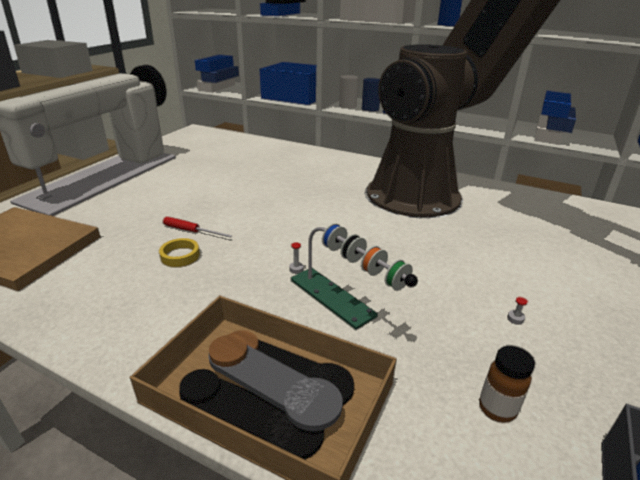

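View pics/top0.png

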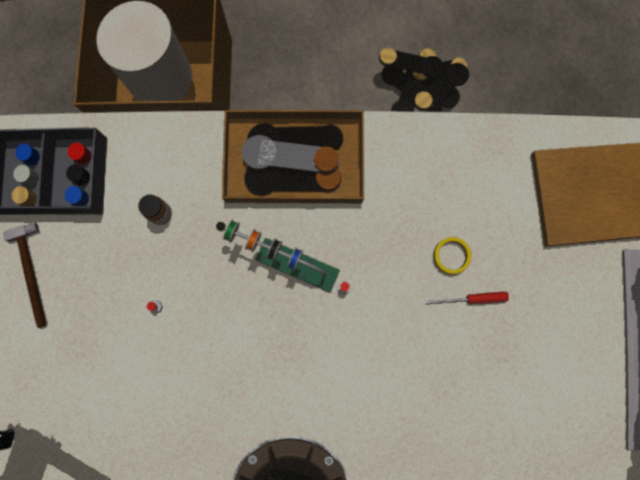

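The scene picture shows the rack at about (340,270), with blue, black, orange and green spools at (334,236), (353,247), (375,260) and (400,274). The taller gauge stands beside the post at (296,258), and its top reads 66 mm, so three spools. The spare gauge, at (518,305), is about 47 mm. The top view agrees, with the rack running from (220,227) to (335,280) and nothing else near it.

I'll move above the rack, then turn so that the fingers straddle the rod.

Emit:
send_rows(
  dp=[
    [-2.7,-2.4,0],
    [-5.4,-4.7,0],
    [-8.1,-7.1,0],
    [-10.8,-9.4,0],
    [-13.5,-11.8,0],
  ],
  twist=[0,0,0,0,0],
  claw=[0.7,0.7,0.7,0.7,0.7],
)

```text
clock: 1.52
tool_pos: [282.4, 469.6, 404.8]
eef_rot: [0.0, 0.145, 0.989, 0.0]
contact_force: [0.8, 0.7, 0.0]
gripper_width: 0.313
grip_force: 0.0
```

Emit:
send_rows(
  dp=[
    [-2.7,-2.4,0],
    [-5.4,-4.7,0],
    [-8.1,-7.1,0],
    [-10.8,-9.4,0],
    [-13.5,-11.8,0],
  ],
  twist=[0,0,0,0,0],
  claw=[0.7,0.7,0.7,0.7,0.7],
)

```text
clock: 1.93
tool_pos: [378.0, 317.7, 404.9]
eef_rot: [0.0, 0.145, 0.989, 0.0]
contact_force: [0.6, 0.6, 0.7]
gripper_width: 0.302
grip_force: 0.0
```

Emit:
send_rows(
  dp=[
    [-2.7,-2.4,0],
    [-5.4,-4.7,0],
    [-8.1,-7.1,0],
    [-10.8,-9.4,0],
    [-13.5,-11.8,0],
  ],
  twist=[0,0,0,0,0],
  claw=[0.7,0.7,0.7,0.7,0.7],
)

```text
clock: 2.35
tool_pos: [473.5, 165.8, 405.0]
eef_rot: [0.0, 0.145, 0.989, 0.0]
contact_force: [1.2, 0.4, -0.1]
gripper_width: 0.297
grip_force: 0.0
```

Emit:
send_rows(
  dp=[
    [-2.7,-2.4,0],
    [-5.4,-4.7,0],
    [-8.1,-7.1,0],
    [-10.8,-9.4,0],
    [-13.5,-11.8,0],
  ],
  twist=[0,0,0,0,0],
  claw=[0.7,0.7,0.7,0.7,0.7],
)

```text
clock: 2.77
tool_pos: [569.1, 14.0, 404.9]
eef_rot: [0.0, 0.145, 0.989, 0.0]
contact_force: [1.3, 0.5, 0.8]
gripper_width: 0.304
grip_force: 0.0
```

Emit:
send_rows(
  dp=[
    [0,0,0],
    [0,0,0],
    [0,0,0],
    [0,0,0],
    [0,0,0],
  ],
  twist=[6.5,13,19.5,26,32],
  claw=[0.7,0.7,0.7,0.7,0.7],
)

```text
clock: 3.18
tool_pos: [568.4, 15.5, 404.7]
eef_rot: [-0.0, 0.415, 0.91, -0.0]
contact_force: [-0.1, -0.6, 0.6]
gripper_width: 0.304
grip_force: 0.0
```

Emit:
send_rows(
  dp=[
    [0,0,0],
    [0,0,0],
    [0,0,0],
    [0,0,0],
    [0,0,0],
  ],
  twist=[6.5,13,19.5,26,32],
  claw=[0.7,0.7,0.7,0.7,0.7],
)

```text
clock: 3.6
tool_pos: [568.3, 15.7, 404.7]
eef_rot: [0.0, 0.649, 0.76, 0.0]
contact_force: [-0.7, -0.7, 0.5]
gripper_width: 0.295
grip_force: 0.0
```

Emit:
send_rows(
  dp=[
    [0,0,0],
    [0,0,0],
    [0,0,0],
    [0,0,0],
    [0,0,0],
  ],
  twist=[6.5,13,19.5,26,32],
  claw=[0.7,0.7,0.7,0.7,0.7],
)

```text
clock: 4.02
tool_pos: [568.3, 15.7, 404.8]
eef_rot: [0.0, 0.834, 0.552, 0.0]
contact_force: [-0.7, 0.3, 0.1]
gripper_width: 0.303
grip_force: 0.0
```

```bash
cat > h.py <<'E'
from rig import *
import cv2,numpy as np
def cloud(cam,im_d=None):
    C=get_calibration(cam); im,d=im_d or get_image(cam)
    K,R,t,k1=np.array(C['K']),np.array(C['R']),np.array(C['t']),C['k1']
    v,u=np.mgrid[:480,:640]
    p=cv2.undistortPoints(np.stack([u,v],-1).reshape(-1,1,2).astype(float),K,np.array([k1,0,0,0.])).reshape(480,640,2)
    P=np.dstack([p*d[...,None],d])
    return im,d,(P-t)@R
P0=np.array([527.5,-76.5]);
E
python3 - <<'E'
from h import *
im,d,X=cloud('wrist');cv2.imwrite('pics/w1.png',im)
for n in ['ball','bend','spool1_center','spool2_center','spool3_center','spool4_center','gauge3_top','gauge2_top','post']:
    r=spot_point('wrist',n);print(n,[(np.round(q['location'],1).tolist(),round(q['conf'],2)) for q in r[:2]])
np.save('X.npy',X);np.save('d.npy',d)
u=np.array([.394,.919]);n=np.array([-u[1],u[0]])
rel=X[...,:2]-P0; s=rel@u; l=rel@n; z=X[...,2]
ok=(d>0)
m=ok&(abs(l)<30)&(z>163)&(z<180)
h,e=np.histogram(s[m],np.arange(30,290,2));print([(int(a),int(b)) for a,b in zip(e,h) if b])
m=ok&(abs(l)<15)&(z>148)&(z<158)
for a in range(50,240,15):
    k=m&(s>a)&(s<a+15)
    if k.sum()>20: print(a,k.sum(),np.median(l[k]).round(1),np.percentile(z[k],90).round(1))
E
```

```text
ball [([561.9, -5.9, 148.1], 0.72)]
bend [([550.6, -32.4, 148.8], 0.75)]
spool1_center [([560.6, -10.5, 147.4], 0.73)]
spool2_center [([575.0, 37.9, 139.8], 0.9), ([549.9, -29.8, 148.1], 0.32)]
spool3_center [([596.0, 82.7, 145.5], 0.68)]
spool4_center []
gauge3_top [([500.9, -124.9, 69.7], 0.57)]
gauge2_top [([560.9, -11.3, 144.9], 0.37)]
post []
[(62, 1), (64, 170), (66, 294), (68, 158), (70, 170), (72, 164), (74, 175), (76, 172), (78, 72), (80, 281), (82, 196), (114, 142), (116, 323), (118, 208), (120, 216), (122, 201), (124, 210), (126, 214), (128, 186), (130, 229), (132, 234), (164, 128), (166, 323), (168, 242), (170, 281), (172, 231), (174, 274), (176, 250), (178, 255), (180, 314), (182, 216), (218, 293), (220, 319), (222, 218), (224, 9)]
50 86 -1.7 153.4
80 652 -1.0 156.3
95 368 -1.5 153.4
125 413 -0.9 156.7
140 433 -1.3 153.3
155 265 -1.3 153.4
170 43 -1.2 153.5
185 482 -1.2 153.4
200 518 -1.1 153.6
215 430 -0.6 156.7
```

View pics/w1.png

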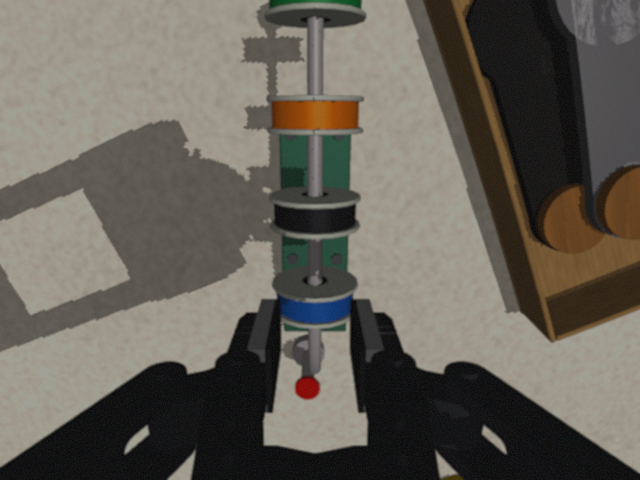

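The wrist view shows the rod vertical at column 315. The blue, black, orange and green spools are at rows 300, 212, 114 and 10, and the red gauge top is at (307,387). The jaws already line up laterally, and the gap between spools 1 and 2 runs from s=83 to 114 mm. I'll go down into it and push.

Emit:
send_rows(
  dp=[
    [-0.2,0,2],
    [-0.2,0,4],
    [-0.2,0,6],
    [-0.2,0,7],
    [-0.2,0,8],
  ],
  twist=[0,0,0,0,0],
  claw=[0.7,0.7,0.7,0.7,0.7],
)

```text
clock: 4.93
tool_pos: [567.5, 13.9, 323.9]
eef_rot: [-0.0, 0.832, 0.555, -0.0]
contact_force: [0.2, 0.4, 0.8]
gripper_width: 0.3
grip_force: 0.0
```

Emit:
send_rows(
  dp=[
    [-0.5,0,0],
    [-1.0,0,0],
    [-1.5,0,0],
    [-2.0,0,0],
    [-2.5,0,0],
  ],
  twist=[0,0,0,0,0],
  claw=[0.7,0.7,0.7,0.7,0.7],
)

```text
clock: 5.35
tool_pos: [557.9, -9.9, 325.5]
eef_rot: [0.0, 0.832, 0.554, 0.001]
contact_force: [-0.2, 0.8, -0.2]
gripper_width: 0.296
grip_force: 0.4
```

Emit:
send_rows(
  dp=[
    [-0.5,0,0],
    [-1.0,0,0],
    [-1.5,0,0],
    [-2.0,0,0],
    [-2.5,0,0],
  ],
  twist=[0,0,0,0,0],
  claw=[0.7,0.7,0.7,0.7,0.7],
)

```text
clock: 5.77
tool_pos: [548.1, -32.8, 324.7]
eef_rot: [-0.0, 0.832, 0.554, -0.0]
contact_force: [0.4, 0.1, 0.7]
gripper_width: 0.301
grip_force: 0.0
```

```bash
python3 - <<'E'
from h import *
im,d=get_image('wrist');im2,_=get_image('scene')
cv2.imwrite('pics/w2.png',np.vstack([cv2.resize(im,(400,300)),cv2.resize(im2[200:350,240:440],(400,300))]))
s=observe();print(s['contact_force'],s['tool_pos'])
E
```

```text
[ 0.24942596 -0.02265422 -0.50019679] [547.97942423 -32.9652955  324.64970404]
```

View pics/w2.png

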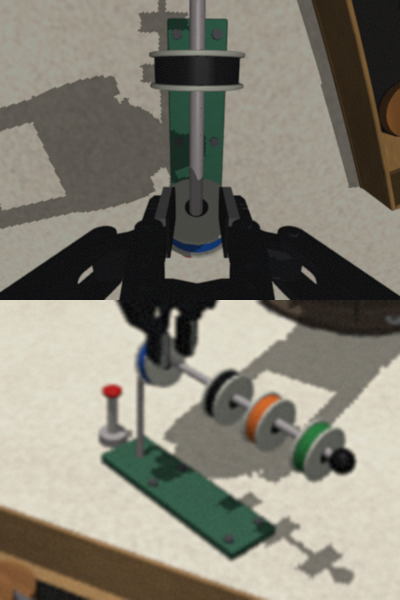

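The wrist half shows spool 1 starting to tip on the bend at (197,215). The scene half shows it at the top of the post, (157,360), with the other spools unmoved. I'll keep pushing.

Emit:
send_rows(
  dp=[
    [-0.5,0,0],
    [-1.0,0,0],
    [-1.5,0,0],
    [-2.0,0,0],
    [-2.5,0,0],
  ],
  twist=[0,0,0,0,0],
  claw=[0.7,0.7,0.7,0.7,0.7],
)

```text
clock: 6.28
tool_pos: [538.5, -55.8, 324.7]
eef_rot: [0.0, 0.832, 0.554, -0.0]
contact_force: [0.4, 0.2, 0.4]
gripper_width: 0.299
grip_force: 0.0
```

```bash
python3 - <<'E'
from h import *
im,d=get_image('wrist');im2,_=get_image('scene')
cv2.imwrite('pics/w3.png',np.vstack([cv2.resize(im,(400,300)),cv2.resize(im2[200:350,240:440],(400,300))]))
s=observe();print(s['contact_force'],s['tool_pos'])
E
```

```text
[0.17110728 1.09777877 0.81820025] [538.35861273 -56.04787268 324.70462689]
```

View pics/w3.png

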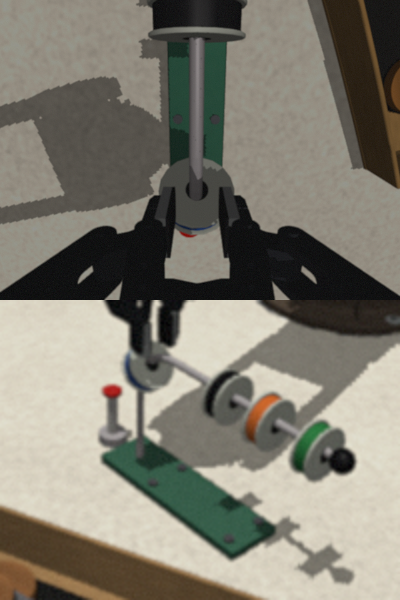

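Spool 1 is at (197,190) in the wrist half, tipped further over the bend but not down yet. I'll push on.

Emit:
send_rows(
  dp=[
    [-0.5,0,0],
    [-1.0,0,0],
    [-1.5,0,0],
    [-2.0,0,0],
    [-2.5,0,0],
  ],
  twist=[0,0,0,0,0],
  claw=[0.7,0.7,0.7,0.7,0.7],
)

```text
clock: 6.8
tool_pos: [528.8, -78.9, 324.7]
eef_rot: [0.0, 0.832, 0.554, -0.0]
contact_force: [-1.0, 0.2, 0.5]
gripper_width: 0.302
grip_force: 0.0
```

```bash
python3 - <<'E'
from h import *
im,d=get_image('wrist');im2,_=get_image('scene')
cv2.imwrite('pics/w4.png',np.vstack([cv2.resize(im,(400,300)),cv2.resize(im2[200:350,240:440],(400,300))]))
s=observe();print(s['contact_force'],s['tool_pos'])
E
```

```text
[-0.47201102 -0.91743345 -0.18701834] [528.74012225 -79.13182383 324.70466747]
```

View pics/w4.png

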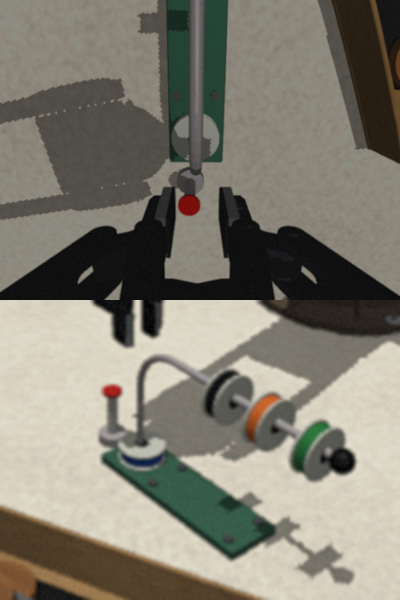

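Spool 1 lies flat on the plate, at (142,455) in the scene half, so the push works up to tool s≈-2 mm. Next I'll lift over, drop behind spool 2 (gap s=133 to 165) and push it the same distance.

Emit:
send_rows(
  dp=[
    [0,0,-2.5],
    [0,0,-5],
    [4,0,-5],
    [8,0,-5],
    [12,0,-5],
  ],
  twist=[0,0,0,0,0],
  claw=[0.7,0.7,0.7,0.7,0.7],
)

```text
clock: 7.32
tool_pos: [575.8, 33.3, 375.5]
eef_rot: [0.0, 0.833, 0.554, 0.001]
contact_force: [0.0, 0.8, 0.5]
gripper_width: 0.296
grip_force: 0.0
```

Emit:
send_rows(
  dp=[
    [3.1,0,0],
    [3.1,0,0],
    [3.1,0,1],
    [3.1,0,3],
    [3.1,0,5],
  ],
  twist=[0,0,0,0,0],
  claw=[0.7,0.7,0.7,0.7,0.7],
)

```text
clock: 7.73
tool_pos: [586.9, 60.3, 324.0]
eef_rot: [0.0, 0.832, 0.554, 0.0]
contact_force: [1.0, 0.2, 0.1]
gripper_width: 0.298
grip_force: 0.0
```

Emit:
send_rows(
  dp=[
    [-0.8,0,0],
    [-1.6,0,0],
    [-2.4,0,0],
    [-3.2,0,0],
    [-4.0,0,0],
  ],
  twist=[0,0,0,0,0],
  claw=[0.7,0.7,0.7,0.7,0.7],
)

```text
clock: 8.15
tool_pos: [571.6, 22.7, 325.7]
eef_rot: [0.0, 0.832, 0.554, 0.001]
contact_force: [0.4, 0.9, 0.8]
gripper_width: 0.3
grip_force: 0.3
```

Emit:
send_rows(
  dp=[
    [-0.6,0,0],
    [-1.2,0,0],
    [-1.8,0,0],
    [-2.4,0,0],
    [-3.0,0,0],
  ],
  twist=[0,0,0,0,0],
  claw=[0.7,0.7,0.7,0.7,0.7],
)

```text
clock: 8.57
tool_pos: [560.1, -4.2, 324.8]
eef_rot: [0.0, 0.832, 0.554, 0.0]
contact_force: [1.1, -0.7, 0.5]
gripper_width: 0.301
grip_force: 0.3
```

Emit:
send_rows(
  dp=[
    [-0.6,0,0],
    [-1.2,0,0],
    [-1.8,0,0],
    [-2.4,0,0],
    [-3.0,0,0],
  ],
  twist=[0,0,0,0,0],
  claw=[0.7,0.7,0.7,0.7,0.7],
)

```text
clock: 8.98
tool_pos: [548.4, -31.9, 324.6]
eef_rot: [-0.0, 0.832, 0.554, -0.0]
contact_force: [-0.2, 0.2, -0.8]
gripper_width: 0.299
grip_force: 0.1
```

Emit:
send_rows(
  dp=[
    [-0.5,0,0],
    [-1.0,0,0],
    [-1.5,0,0],
    [-2.0,0,0],
    [-2.5,0,0],
  ],
  twist=[0,0,0,0,0],
  claw=[0.7,0.7,0.7,0.7,0.7],
)

```text
clock: 9.4
tool_pos: [538.9, -54.9, 324.7]
eef_rot: [-0.0, 0.832, 0.554, -0.0]
contact_force: [-0.6, 0.4, 0.1]
gripper_width: 0.301
grip_force: 0.0
```

Emit:
send_rows(
  dp=[
    [-0.5,0,0],
    [-1.0,0,0],
    [-1.5,0,0],
    [-2.0,0,0],
    [-2.6,0,0],
  ],
  twist=[0,0,0,0,0],
  claw=[0.7,0.7,0.7,0.7,0.7],
)

```text
clock: 9.82
tool_pos: [528.9, -78.8, 324.7]
eef_rot: [-0.0, 0.832, 0.554, 0.0]
contact_force: [-0.1, -0.2, 1.1]
gripper_width: 0.302
grip_force: 0.0
```

```bash
python3 - <<'E'
from h import *
im,d=get_image('wrist');im2,_=get_image('scene')
cv2.imwrite('pics/w5.png',np.vstack([cv2.resize(im,(400,300)),cv2.resize(im2[200:350,240:440],(400,300))]))
s=observe();print(s['contact_force'],s['tool_pos'])
E
```

```text
[-0.28627768 -0.51915682 -0.62973588] [528.72092745 -79.1541136  324.71016653]
```

View pics/w5.png

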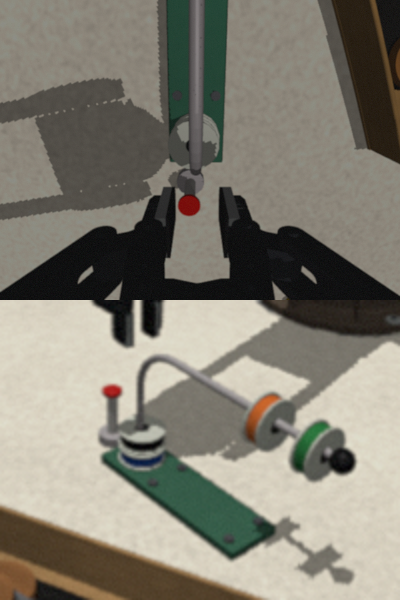

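Two spools are stacked, at (142,445) in the scene half. Next is spool 3, from the gap at s=183 to 218.

Emit:
send_rows(
  dp=[
    [0,0,-2.5],
    [0,0,-5],
    [4,0,-5],
    [8,0,-5],
    [12,0,-5],
  ],
  twist=[0,0,0,0,0],
  claw=[0.7,0.7,0.7,0.7,0.7],
)

```text
clock: 10.33
tool_pos: [575.8, 33.3, 375.5]
eef_rot: [0.0, 0.833, 0.554, 0.001]
contact_force: [1.1, -0.6, -0.0]
gripper_width: 0.3
grip_force: 0.0
```

Emit:
send_rows(
  dp=[
    [4,0,0],
    [8,0,0],
    [8.2,0,0],
    [8.2,0,0],
    [8.2,0,0],
  ],
  twist=[0,0,0,0,0],
  claw=[0.7,0.7,0.7,0.7,0.7],
)

```text
clock: 10.75
tool_pos: [606.6, 108.1, 374.4]
eef_rot: [-0.0, 0.832, 0.555, -0.0]
contact_force: [-0.6, -0.0, 0.1]
gripper_width: 0.3
grip_force: 0.0
```

Emit:
send_rows(
  dp=[
    [0,0,1.2],
    [0,0,2.4],
    [0,0,3.6],
    [0,0,5],
    [0,0,5],
  ],
  twist=[0,0,0,0,0],
  claw=[0.7,0.7,0.7,0.7,0.7],
)

```text
clock: 11.17
tool_pos: [605.6, 107.0, 321.2]
eef_rot: [-0.001, 0.833, 0.554, -0.002]
contact_force: [-1.4, 0.2, -0.7]
gripper_width: 0.302
grip_force: 0.0
```

Emit:
send_rows(
  dp=[
    [-0.8,0,0],
    [-1.6,0,0],
    [-2.4,0,0],
    [-3.2,0,0],
    [-4.0,0,0],
  ],
  twist=[0,0,0,0,0],
  claw=[0.7,0.7,0.7,0.7,0.7],
)

```text
clock: 11.58
tool_pos: [591.2, 70.0, 325.3]
eef_rot: [0.0, 0.832, 0.554, 0.0]
contact_force: [0.1, 1.1, -0.2]
gripper_width: 0.299
grip_force: 0.1
```

Emit:
send_rows(
  dp=[
    [-0.8,0,0],
    [-1.6,0,0],
    [-2.4,0,0],
    [-3.2,0,0],
    [-4.0,0,0],
  ],
  twist=[0,0,0,0,0],
  claw=[0.7,0.7,0.7,0.7,0.7],
)

```text
clock: 12.0
tool_pos: [575.7, 33.4, 324.8]
eef_rot: [0.0, 0.832, 0.554, 0.0]
contact_force: [-0.0, 0.2, 0.4]
gripper_width: 0.301
grip_force: 0.3
```

Emit:
send_rows(
  dp=[
    [-0.7,0,0],
    [-1.4,0,0],
    [-2.1,0,0],
    [-2.8,0,0],
    [-3.5,0,0],
  ],
  twist=[0,0,0,0,0],
  claw=[0.7,0.7,0.7,0.7,0.7],
)

```text
clock: 12.42
tool_pos: [562.3, 1.2, 324.7]
eef_rot: [0.0, 0.832, 0.554, 0.0]
contact_force: [0.8, -0.4, 0.9]
gripper_width: 0.3
grip_force: 0.3
```

Emit:
send_rows(
  dp=[
    [-0.7,0,0],
    [-1.4,0,0],
    [-2.1,0,0],
    [-2.8,0,0],
    [-3.5,0,0],
  ],
  twist=[0,0,0,0,0],
  claw=[0.7,0.7,0.7,0.7,0.7],
)

```text
clock: 12.83
tool_pos: [548.8, -31.1, 324.7]
eef_rot: [-0.0, 0.832, 0.554, -0.0]
contact_force: [0.2, -0.4, 0.4]
gripper_width: 0.299
grip_force: 0.0
```

Emit:
send_rows(
  dp=[
    [-0.5,0,0],
    [-1.0,0,0],
    [-1.5,0,0],
    [-2.0,0,0],
    [-2.5,0,0],
  ],
  twist=[0,0,0,0,0],
  claw=[0.7,0.7,0.7,0.7,0.7],
)

```text
clock: 13.25
tool_pos: [539.3, -53.9, 324.7]
eef_rot: [-0.0, 0.832, 0.554, -0.0]
contact_force: [-0.9, 0.1, 0.1]
gripper_width: 0.298
grip_force: 0.0
```

Emit:
send_rows(
  dp=[
    [-0.5,0,0],
    [-1.0,0,0],
    [-1.5,0,0],
    [-2.0,0,0],
    [-2.7,0,0],
  ],
  twist=[0,0,0,0,0],
  claw=[0.7,0.7,0.7,0.7,0.7],
)

```text
clock: 13.67
tool_pos: [528.9, -78.7, 324.7]
eef_rot: [0.0, 0.832, 0.554, 0.0]
contact_force: [0.3, 0.5, -0.6]
gripper_width: 0.298
grip_force: 0.0
```

Emit:
send_rows(
  dp=[
    [0,0,-1],
    [0,0,-2],
    [0,0,-4],
    [0,0,-6],
    [0,0,-8],
  ],
  twist=[0,0,0,0,0],
  claw=[0.7,0.7,0.7,0.7,0.7],
)

```text
clock: 14.08
tool_pos: [529.1, -78.2, 406.7]
eef_rot: [0.0, 0.832, 0.554, 0.0]
contact_force: [1.2, 0.6, 0.6]
gripper_width: 0.299
grip_force: 0.0
```

```bash
python3 - <<'E'
from h import *
im,d=get_image('wrist');im2,_=get_image('scene')
cv2.imwrite('pics/w6.png',np.vstack([cv2.resize(im,(400,300)),cv2.resize(im2[200:350,240:440],(400,300))]))
s=observe();print(s['contact_force'],s['tool_pos'])
for c in ['scene','wrist']:
  im,d,X=cloud(c)
  rel=X[...,:2]-P0;r=np.hypot(rel[...,0],rel[...,1]);z=X[...,2]
  m=(d>0)&(r<30)&(z>15)&(z<85); h,e=np.histogram(z[m],np.arange(14,88,4));print(c,[(int(a),int(b)) for a,b in zip(e,h)])
  g=X[...,:2]-np.array([505,-122.]);m=(d>0)&(np.hypot(g[...,0],g[...,1])<12)&(z<90);print('gauge top',np.percentile(z[m],[50,90,97]) if m.any() else None)
E
```

```text
[ 0.96175068 -0.00516975 -0.26166686] [530.03481124 -78.38740293 408.82786834]
scene [(14, 35), (18, 32), (22, 32), (26, 22), (30, 67), (34, 43), (38, 25), (42, 28), (46, 51), (50, 61), (54, 29), (58, 34), (62, 62), (66, 182), (70, 5), (74, 8), (78, 6), (82, 7)]
gauge top [39.41238936 66.73119233 67.88093692]
wrist [(14, 1), (18, 0), (22, 0), (26, 147), (30, 97), (34, 0), (38, 0), (42, 26), (46, 269), (50, 23), (54, 0), (58, 1), (62, 2469), (66, 161), (70, 0), (74, 0), (78, 0), (82, 0)]
gauge top [63.67821947 65.44034084 66.0214851 ]
```

View pics/w6.png

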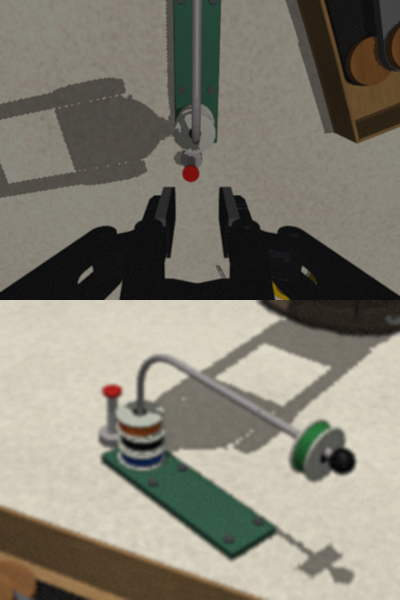

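Three spools lie flat at (142,435). The stack top reads about 65–66 mm, level with the gauge at about 66 mm. Green still hangs at (315,448), and the gripper is clear.

```bash
python3 -c "
from rig import *
print(sign_off())"
```

```text
the job is handed in; nothing more can be done
None
```

Three spools (blue, black, orange) are stacked on the post, level with the 66 mm gauge, and green still hangs on the level arm; the job was handed in at about 14 s.

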